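Return a used instrument cassette through a flap

ROBOT

A 6-joint arm with a two-finger parallel gripper is mounted at the origin on the work surface. World frame = base frame: x ahead of the robot, y to its left, z up, the work surface at z = 0. Lengths are in m, angles in rad, forces in N, time in s.
With the tool pointing down it reaches from about 0.3 to 0.775 m from the base axis. Payload 14.6 kg.
Tool frame: the origin (TCP) lies between the finger pads; the fingertips stand 14 mm ahead of it and the grasp point (between the pads) lies 5 mm behind it; z points along the fingers, y is the line along which they close (so a half turn about z gives the same grasp; the last joint's range is limited). The gripper opens to 94 mm and grips with 3 to 60 N. Pads are 16 mm wide; open, the fingers measure 119 mm over their backs; the gripper's body (75 mm by 177 mm) begins 78 mm behind the grasp point.
Start: joints at [1.262, 0.3, 1.521, -0, 1.321, -0.067], TCP at [0.132, 0.534, 0.219] pointing down, gripper open.
Joint ranges: [-3.03, 3.03], [-0.79, 2.21], [0.23, 2.52], [-1.04, 4.18], [0, 3.07], [-2.55, 2.55]. Speed limits (rad/s): [2.22, 2.22, 2.57, 3.14, 3.14, 3.14].

INTERFACE

Orientations are given as [roll, pitch, yaw] about the fixed x, y, z axes, in that order (R = Rz(yaw) Ry(pitch) Rx(roll)).
In Python, from station import ctrl gives the robot as it stands. The module is installed in compiled form; this text tells all that it offers.
- The arm moves only by the tool move_arm, never from a script. Its argument "targets" is a list of rows, each a list of 7 numbers: the opening, from -1 (shut) to 1 (fully open), then the shift along the tool's x, y, z in units of 50 mm (1.0 is 50 mm), then the turn, a rotation vector about the tool's x, y, z in rad. A call has 1 to 12 rows; each row is the pose to reach, as a shift and turn from the pose commanded when the call began, along the tool's axes at that moment; what a row does not reach only later rows make up. A row lasts 1/10 s, in which the tool goes at most 50 mm and 8.59 degrees, less where a joint would pass 70% of its speed; a pose out of reach is approached as far as the arm can. A call with a gripper value outside its range is refused whole. The fingers move at their own pace and stop on an object; "grip_force" is the grip in N (left out, the last holds). Time passes only in rows, so rows that repeat a pose let the fingers close. It gives the time, the measured TCP pose, the force, the opening and the grip force at its end, in the units of the state.
- ctrl.get_obs(): the state, without advancing time (a new reading comes with each control period).
- ctrl.camera(name): name is "side" or "top"; returns (picture, depth): 400x640x3 uint8, red, green, blue; 400x640 float32, m along the optical axis (not along the pixel's ray), 0 where there is no reading.
- ctrl.camera_params(name): a dict with "intrinsics" (3x3 intrinsics, pixels), "k1" (the pictures are not rectified: a ray, as slopes to the right and down, at radius r is drawn at 1 + k1 r^2 times it, then the intrinsics apply), "rvec" (rotation vector, rad) and "tvec" (3), from world to camera coordinates, as OpenCV has them. Camera axes: x right, y down, z forward; pixel columns grow to the right and rows downward; lengths in m; the calibration is good to about 2 mm. A picture is of the moment at which its call begins. camera_params takes no time and is no camera call.
- ctrl.hand_in(): hands the job in; it is judged then, once.
Trained networks look in the newest picture that a camera, given by its name, has taken for a name from the list of things; names that differ only in an ending like _2 or _b are one class to them, and where a whole thing is asked for, a point or a joint stands for the part that bears it (a point fixed in the world has none). Each returns a list of dicts, best first, with "score" (0 to 1); they miss things now and then, are a little off and sometimes report something else, mostly with a low value. They report only what shows in the picture. A call takes as long as a camera call. They do not tell look-alikes from the thing itself.
- ctrl.cut_out(camera, target): "region" (400x640 bool, what is visible of it) and "point" ([column, row] in pixels, amid what is visible of it).
- ctrl.tip_of(camera, target): "point" ([column, row] in pixels: a listed point, or the origin of a listed thing).
The state is a dict: "time_s": time; "qpos": joint angles; "joint_vel": joint speeds; "tau": joint torques, N m; "ee_pos": TCP position; "eef_rot": TCP orientation; "force": force on the tool from outside, world axes, zero at the start; "moment": the same for the moment, N m; "grip_width": finger opening in m; "grip_force": force on a finger pad.
Only numpy, scipy, OpenCV 4.12 (cv2) and the standard library are available. Lean on these libraries where they do the work, as an engineer would, in place of code of your own. Each camera call takes 0.05 s, during which the arm holds its last target. There are 200 camera calls.

TASK

Return the flat steel instrument cassette: push it with the fingers, flat along the counter and without lifting it, under the hanging flap and right inside the white return box. Then draw the fingers back out so that the flap falls fully shut behind it, leaving the other things on the counter undisturbed.

Things in the scene. Friction and masses are not known exactly. Their poses are not given: they have to be found in the camera images.
- cassette: Flat steel cassette, rows of dark holes on top, loose on the counter before the return box: 96 mm along its x, 130 mm along its y, 24 mm tall, 0.2 to 0.4 kg. Origin: centre of its underside. It starts up to 0.25 rad askew and up to 35 mm sideways of the mouth, its centre 90 to 120 mm before the flap.
- hatch: Low white return box with clear roof, fixed, 84 mm high; no floor or sill, things slide in on the counter. Origin: on the counter under the middle of the shut flap; x points level into the box, y along the mouth, z up. Inside: y -95 to +95 mm, back wall at x = 190 mm. Side walls 10 mm thick, starting at x = -10 mm.
- lintel (a point): Middle of the underside of the steel bar over the mouth, 78 mm above the counter; the bar is 6 mm tall (top level with the roof, 84 mm) and 12 mm deep, 6 mm to either side of the flap line. Axes as the box.
- flap (a joint): Angle of the grey flap in the mouth: 0 hanging shut, up to 1.5 rad as its lower edge swings inwards and up; never outwards. It falls shut by its weight (0.1 kg, no spring). Hinge line 76 mm above the counter. 184 mm wide, 4 mm thick.
- flap_edge (a point): Middle of the flap's lower edge, 56 mm from the hinge line, 20 mm above the counter when shut. The cassette pushes it open and carries it on its top (about 0.38 rad) until the cassette's rear face is about 22 mm inside the mouth; only then can it fall shut.
- jar: Bystander, to be left alone: small round glass jar with white cap, 48 mm across, 55 mm tall. Origin: centre of its underside.
- dish: Bystander, to be left alone: shallow steel bowl, 70 mm across, 30 mm tall. Origin: centre of its underside.
- mirror: Bystander, to be left alone: dental mirror lying down: 8 mm steel rod 130 mm long with a 22 mm disc at one end. Origin: centre of its underside.
- cup: Bystander, to be left alone: white plastic rinsing cup, 68 mm across, 75 mm tall. Origin: centre of its underside.
- burblock: Bystander, to be left alone: small grey block with six short steel pins on top, 25 x 50 mm, 25 mm tall, the pins 12 mm more. Origin: centre of its underside.
There are look-alikes about, which are no part of the job. Leave any pink or red look-alike of the cassette alone.

How it is judged:
On the way:
1. the cassette holds the flap open while it is more than half way in (x of cassette in the frame of hatch above 0 m and value of joint flap above 0.25 rad), for 0.1 s.
At the end, for the whole second after the job is handed in: The cassette lies flat and still on the counter wholly inside the return box (its centre at least 50 mm past the flap line) and the flap hangs shut (within 0.06 rad) (x of cassette in the frame of hatch between 0.05 and 0.15 m and y of cassette in the frame of hatch between -0.06 and 0.06 m and value of joint flap below 0.06 rad and height (world z) of cassette below 0.006 m and angle between cassette's own z axis and vertical below 0.1 rad and linear speed of cassette below 0.02 m/s); the robot touches nothing.
It fails at once if the cassette is lifted off the counter (height (world z) of cassette above 0.01 m).
It fails at once if the cassette is tipped (angle between cassette's own z axis and vertical above 0.25 rad).
It fails at once if another thing on the counter is shifted by more than 20 mm or tipped over (distance of any of jar, dish, mirror, cup, burblock from where it was at the start of the episode above 0.02 m or angle between any of jar, dish, mirror, cup, burblock's own z axis and vertical above 0.5 rad).
It also fails if it takes over 72 s, if anything falls off the work surface, if the arm or the gripper's body presses on something with over 40 N, if the wrist force passes 120 N, or if a joint passes its speed limit or range.

## Working session

There is one attempt and no reset: what is moved stays moved. The work goes in short steps, Python scripts to look and compute and a tool call to move; the robot and the scene stay as the last step left them, time stands still between calls to the robot, and variables do not carry over. Pictures are saved under pics/ and viewed, at most 10 in all, crops included, and the job is handed in when it is done.

Besides the shell and the picture viewer there is one more tool, called after "Call:" as name([rows], argument=value, ...), one row to a line, values as JSON. move_arm: Moves the arm, as the interface text tells. Its arguments: {"type":"object","properties":{"targets":{"type":"array"},"grip_force":{"type":"number"}},"required":["targets"]}

```bash
mkdir -p pics; cat > h.py <<'E'
import numpy as np, cv2
from station import ctrl
def cam(n):
    p=ctrl.camera_params(n); return np.array(p["intrinsics"],float),p["k1"],cv2.Rodrigues(np.array(p["rvec"],float))[0],np.array(p["tvec"],float).ravel()
def ray(n,uv):
    K,k1,R,t=cam(n); d=(np.array(uv,float)-K[[0,1],2])/K[[0,1],[0,1]]
    s=d.copy()
    for _ in range(20): s=d/(1+k1*(s@s))
    return R.T@np.r_[s,1],-R.T@t   # direction with unit depth, centre
def onz(n,uv,z):
    d,c=ray(n,uv); return c+d*(z-c[2])/d[2]
def cloud(n,dep,mask):
    K,k1,R,t=cam(n); v,u=np.nonzero(mask&(dep>0)); d=(np.c_[u,v]-K[[0,1],2])/K[[0,1],[0,1]]; s=d.copy()
    for _ in range(20): s=d/(1+k1*(s**2).sum(1,keepdims=True))
    return (np.c_[s,np.ones(len(s))]*dep[v,u][:,None]-t)@R
E
cat > look.py <<'E'
from h import *
np.set_printoptions(precision=4,suppress=True)
for n in ("top","side"):
    im,dep=ctrl.camera(n); cv2.imwrite(f"pics/{n}0.png",im[:,:,::-1]); np.save(f"{n}_d.npy",dep)
    print(n,"campos",-cam(n)[2].T@cam(n)[3])
    for o in ["cassette","hatch","flap","jar","dish","mirror","cup","burblock"]:
        for r in ctrl.cut_out(n,o)[:3]:
            P=cloud(n,dep,r["region"]); 
            print(o,round(r["score"],2),r["point"],r["region"].sum(),"med",np.median(P,0) if len(P) else "", "z95",np.percentile(P[:,2],95) if len(P) else "")
            if o=="cassette": np.save(f"{n}_cas_{int(r['point'][0])}.npy",r["region"])
    for o in ["lintel","flap_edge","hatch","cassette"]:
        for r in ctrl.tip_of(n,o)[:2]: print("tip",o,round(r["score"],2),r["point"],onz(n,r["point"],{"lintel":.078,"flap_edge":.02}.get(o,0)))
E
python3 look.py
```

```text
top campos [0.2711 0.1138 1.3803]
cassette 0.8 [176.1, 252.9] 1523 med [0.3468 0.5172 0.0241] z95 0.028841469207907866
cassette 0.72 [389.5, 277.8] 1548 med [ 0.3276 -0.0999  0.0238] z95 0.028535844131454876
cassette 0.68 [241.4, 251.9] 1521 med [0.3642 0.3274 0.0238] z95 0.028519961280999425
hatch 0.75 [320.5, 130.7] 5222 med [0.7245 0.1204 0.0838] z95 0.08830599987811115
hatch 0.52 [300.3, 203.9] 1555 med [0.5219 0.1652 0.0237] z95 0.028609037476950618
hatch 0.47 [320.5, 165.6] 223 med [0.6338 0.1185 0.0398] z95 0.06276413065545337
flap 0.73 [310.8, 164.1] 191 med [0.6402 0.1454 0.0394] z95 0.05826220986272207
jar 0.72 [235.6, 156.4] 246 med [0.6347 0.372  0.0537] z95 0.059073039964970216
jar 0.26 [324.0, 127.3] 5136 med [0.7263 0.1213 0.0838] z95 0.08832099848428981
dish 0.98 [368.9, 219.5] 434 med [ 0.4885 -0.0316  0.0142] z95 0.030412915687327787
mirror 0.73 [276.3, 135.9] 143 med [0.7212 0.2578 0.008 ] z95 0.013409838979481394
mirror 0.51 [299.5, 197.9] 1481 med [0.5224 0.1661 0.0239] z95 0.028681672762246944
cup 0.85 [372.0, 162.8] 481 med [ 0.6536 -0.0382  0.0323] z95 0.07529
[... 875 characters left out ...]
1772365231
jar 0.58 [268.0, 289.5] 568 med [0.6368 0.3854 0.0523] z95 0.05609576587149832
dish 0.81 [359.4, 168.8] 402 med [ 0.4888 -0.0422  0.0165] z95 0.02981772744600032
mirror 0.75 [244.4, 238.3] 190 med [0.7292 0.2556 0.0077] z95 0.010807795919122698
cup 0.87 [304.8, 150.7] 556 med [ 0.6444 -0.0493  0.056 ] z95 0.07409660107453596
burblock 0.77 [230.2, 274.7] 316 med [0.7235 0.3544 0.0233] z95 0.03418104080492305
tip lintel 0.85 [288.9, 190.1] [0.6428 0.1341 0.078 ]
tip flap_edge 0.59 [290.6, 204.7] [0.6415 0.1308 0.02  ]
tip hatch 0.97 [291.7, 213.5] [0.6367 0.1423 0.    ]
tip cassette 0.94 [390.4, 294.5] [0.3739 0.3203 0.    ]
tip cassette 0.84 [418.1, 166.7] [ 0.3242 -0.0954  0.    ]
```

```bash
cat > meas.py <<'E'
from h import *
np.set_printoptions(precision=4,suppress=True)
def rect(n,dep,zlo,zhi,box):
    P=cloud(n,dep,dep>0); m=(P[:,2]>zlo)&(P[:,2]<zhi)&(P[:,0]>box[0])&(P[:,0]<box[1])&(P[:,1]>box[2])&(P[:,1]<box[3])
    Q=P[m][:,:2]; lab=(Q*1000).astype(np.float32)
    return cv2.minAreaRect(lab),len(Q)
if __name__=="__main__":
    for n in ("top","side"):
        d=np.load(f"{n}_d.npy")
        print(n,"cas",rect(n,d,.019,.029,(.44,.615,.07,.26)))
        print(n,"roof",rect(n,d,.079,.089,(.6,.9,-.0,.26)))
    im=cv2.imread("pics/top0.png"); cv2.imwrite("pics/topc.png",cv2.resize(im[100:300,150:420],None,fx=2.9,fy=2.9,interpolation=cv2.INTER_CUBIC))
E
python3 meas.py
```

```text
top cas (((524.4800415039062, 166.47962951660156), (130.2249755859375, 97.16429901123047), 85.81010437011719), 1321)
top roof (((734.0709228515625, 119.58120727539062), (214.43524169921875, 209.36924743652344), 76.12627410888672), 4599)
side cas (((527.7810668945312, 166.2435302734375), (130.32757568359375, 96.30362701416016), 85.55528259277344), 1683)
side roof (((735.8434448242188, 118.76649475097656), (212.1795654296875, 211.7154998779297), 75.94758605957031), 5251)
```

View pics/side0.png

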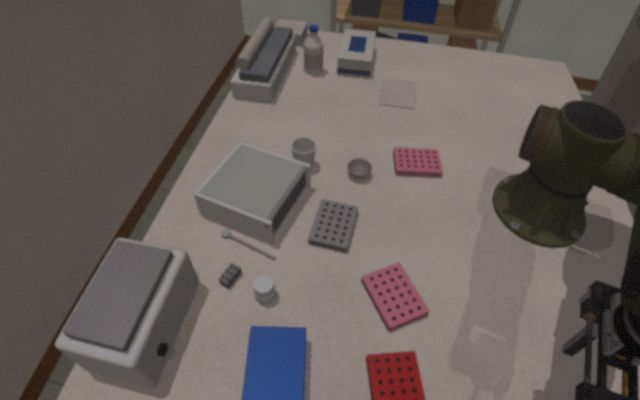

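```bash
ls pics
```

```text
side0.png
top0.png
topc.png
```

View pics/topc.png

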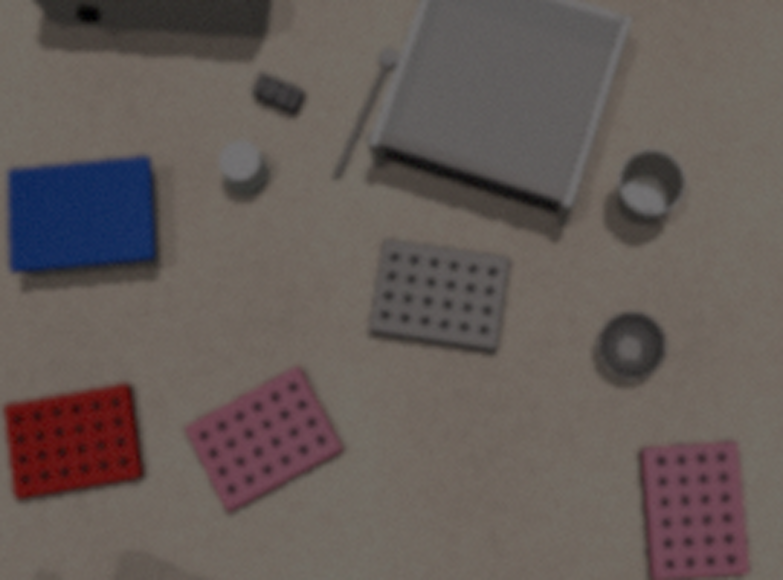

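The top view matches the network results. There are four cassette-like things: grey at (300,203), pink at (241,252) and (389,278), and red at (176,253). The grey steel one in front of the white box is the target, and the enlarged crop confirms it. The box is yawed about -14° and the cassette about -4°.

```bash
cat > plan.py <<'E'
from h import *
from scipy.spatial.transform import Rotation as Ro
np.set_printoptions(precision=3,suppress=True)
YAW=-0.243; O=np.array([.6415,.1415,0.]); XB=np.array([np.cos(YAW),np.sin(YAW),0]); YB=np.array([-XB[1],XB[0],0])
def tool(th,s):
    z=np.sin(th)*XB-np.cos(th)*np.array([0,0,1]); y=s*YB; return np.c_[np.cross(y,z),y,z]
def to(xt,y,zt,th,s):  
    """lowest tip corner at height zt, foremost tip corner at box x=xt"""
    R=tool(th,s); f=np.cos(th)*XB+np.sin(th)*np.array([0,0,1]) # perpendicular, forward
    tipc=O+XB*(xt-.008*np.cos(th))+YB*y+np.array([0,0,zt+.008*np.sin(th)])
    p=tipc-.014*R[:,2]; o=ctrl.get_obs(); R0=Ro.from_euler("xyz",o["eef_rot"]); 
    return p,R0.inv().apply(p-np.array(o["ee_pos"]))/.05,(R0.inv()*Ro.from_matrix(R)).as_rotvec()
def st():
    o=ctrl.get_obs(); R0=Ro.from_euler("xyz",o["eef_rot"]).as_matrix(); p=np.array(o["ee_pos"]); z=R0[:,2]; th=np.arctan2(z@XB,-z[2])
    t=p+.014*z; b=t-O; print("t",o["time_s"],"q",np.array(o["qpos"]),"p",p,"th",th,"front corner box x",b@XB+.008*np.cos(th),"y",b@YB,"low z",b[2]-.008*np.sin(th),"fingers vs YB",R0[:,1]@XB,"F",np.array(o["force"]),"w",o["grip_width"])
E
python3 -c "
from plan import *
st(); print(ctrl.get_obs()['eef_rot'])
for s in (1,-1): print(s,*to(-.215,-.005,.146,0,s))"
```

```text
t 1.3 q [ 1.262  0.3    1.521  0.     1.321 -0.067] p [0.132 0.534 0.219] th -1.0517228563054594e-05 front corner box x -0.5812682606975106 y 0.2582916924385461 low z 0.20545484264891742 fingers vs YB -0.001195522294465643 F [ 0.887 -0.114  1.093] w 0.09409404983489146
[ 3.142 -0.     2.9  ]
1 [0.424 0.19  0.16 ] [-7.319 -5.275  1.189] [ 0.    -0.     0.001]
-1 [0.424 0.19  0.16 ] [-7.319 -5.275  1.189] [ 0.    0.   -3.14]
```

Call:
move_arm([
  [0.5,-0.6,-0.4,0.1,0,0,0],
  [0.5,-1.2,-0.9,0.2,0,0,0],
  [0.5,-1.8,-1.3,0.3,0,0,0],
  [0.5,-2.4,-1.8,0.4,0,0,0],
  [0.5,-3.1,-2.2,0.5,0,0,0],
  [0.5,-3.7,-2.7,0.6,0,0,0],
  [0.5,-4.3,-3.1,0.7,0,0,0],
  [0.5,-4.9,-3.6,0.8,0,0,0],
  [0.5,-5.5,-4.0,0.9,0,0,0],
  [0.5,-6.2,-4.5,1.0,0,0,0],
  [0.5,-6.8,-4.9,1.1,0,0,0],
  [0.5,-7.3,-5.28,1.2,0,0,0],
])

```text
time_s: 2.5
ee_pos: [0.424, 0.1888, 0.1594]
eef_rot: [3.141, 0.0, 2.899]
force: [0.3, -0.4, 0.5]
grip_width: 0.0706
grip_force: 0.0
```

```bash
python3 -c "
from plan import *
st()
for th in (.5,.8): print(*to(-.2,-.005,.08,th,1))"
```

```text
t 2.5 q [ 0.34   0.172  1.827 -0.     1.142 -0.988] p [0.424 0.189 0.159] th 0.0004130089586357746 front corner box x -0.2144712614590244 y -0.006446925353368974 low z 0.14540225480351932 fingers vs YB -0.0004459445056052561 F [ 0.25  -0.353  0.479] w 0.07056069089766939
[0.433 0.188 0.096] [-0.174  0.029  1.266] [ 0.  -0.5  0. ]
[0.431 0.189 0.095] [-0.137  0.029  1.278] [ 0.  -0.8  0. ]
```

Call:
move_arm([
  [0.5,0,0,0,0,-0.14,0],
  [0.5,0,0,0,0,-0.28,0],
  [0.5,0,0,0,0,-0.42,0],
  [0.5,0,0,0,0,-0.56,0],
  [0.5,0,0,0,0,-0.7,0],
  [0.5,0,0,0,0,-0.85,0],
  [0.5,0,0,0,0,-0.85,0],
  [0.5,0,0,0,0,-0.85,0],
])

```text
time_s: 3.3
ee_pos: [0.4218, 0.1918, 0.1863]
eef_rot: [-3.134, 0.806, 2.91]
force: [0.3, 0.0, 0.4]
grip_width: 0.0703
grip_force: 0.0
```

```bash
python3 -c "
from plan import *
st()
for th in (.6,.7,.85): print(*to(-.2,-.005,.004,th,1))"
```

```text
t 3.3 q [ 0.665 -0.034  2.189 -1.041  0.719  0.057] p [0.422 0.192 0.186] th 0.805589909556324 front corner box x -0.2097035798920774 y -0.00403904101734463 low z 0.17085093471122048 fingers vs YB -0.005276410643721103 F [0.282 0.023 0.425] w 0.07031039861282026
[0.432 0.188 0.02 ] [ 2.248 -0.002  2.459] [-0.001  0.206  0.008]
[0.431 0.188 0.02 ] [ 2.26  -0.002  2.453] [-0.     0.106  0.008]
[0.431 0.189 0.019] [ 2.278 -0.002  2.452] [ 0.    -0.044  0.008]
```

```bash
cat > kin.py <<'E'
from plan import *
from scipy.optimize import least_squares
D=[([1.262,.3,1.521,0,1.321,-.067],[.132,.534,.219],[3.142,0,2.9]),
   ([.340,.172,1.827,0,1.142,-.988],[.424,.1888,.1594],[3.141,0,2.899]),
   ([.665,-.034,2.189,-1.041,.719,.057],[.4218,.1918,.1863],[-3.134,.806,2.91])]
E=lambda ax,a: Ro.from_euler(ax,a).as_matrix()
def fk(q,P,s4=1,s6=1,k=np.pi):
    r0,h,a,e,b,c=P
    R1=E("z",q[0]); R2=R1@E("y",q[1]); R3=R1@E("y",q[1]+q[2]); R=R3@E("z",s4*q[3])@E("y",q[4])@E("z",s6*q[5]+k)
    return R1@[r0,0,h]+R2@[0,0,a]+R3@[e,0,b]+R@[0,0,c],R
if __name__=="__main__":
  for s4 in (1,-1):
    for s6 in (1,-1):
      for k in (0,np.pi):
        print(s4,s6,k,[round(np.degrees(np.linalg.norm((Ro.from_matrix(fk(q,[0]*6,s4,s6,k)[1]).inv()*Ro.from_euler("xyz",r)).as_rotvec())),1) for q,_,r in D])
  f=lambda P: np.concatenate([fk(q,P)[0]-p for q,p,_ in D]+[1e-3*(P-P0)])
  P0=np.array([0,.3,.4,0,.4,.2]); 
  for s4 in (1,-1):
    s=least_squares(lambda P: np.concatenate([fk(q,P,s4)[0]-p for q,p,_ in D]+[1e-3*(P-P0)]),P0); print(s4,s.x,1000*s.fun[:9])
E
python3 kin.py
```

```text
1 1 0 [np.float64(90.0), np.float64(90.0), np.float64(90.0)]
1 1 3.141592653589793 [np.float64(90.0), np.float64(90.0), np.float64(90.0)]
1 -1 0 [np.float64(82.3), np.float64(23.2), np.float64(96.5)]
1 -1 3.141592653589793 [np.float64(97.7), np.float64(156.8), np.float64(83.5)]
-1 1 0 [np.float64(90.0), np.float64(90.0), np.float64(70.5)]
-1 1 3.141592653589793 [np.float64(90.0), np.float64(90.0), np.float64(168.3)]
-1 -1 0 [np.float64(82.3), np.float64(23.2), np.float64(69.6)]
-1 -1 3.141592653589793 [np.float64(97.7), np.float64(156.8), np.float64(173.6)]
1 [0.152 0.682 0.118 0.282 0.446 0.193] [ 35.028 -10.402  -1.547  11.003 -34.923   3.428   0.792  -0.139  -1.881]
-1 [ 1.053  3.404 -1.697  1.704  0.438 -0.185] [ 36.432  -6.003 -11.264   3.465 -37.59   24.958   0.392   5.844 -13.698]
```

```bash
sed -i 's/k=np.pi):/k=-np.pi\/2):/; s/r0,h,a,e,b,c=P/r0,h,a,e,b,c,d,g=P/; s/R1@\[r0,0,h\]/R1@[r0,d,h]/; s/R3@\[e,0,b\]+R@/R3@[e,0,b]+R3@E("z",s4*q[3])@[0,g,0]+R@/' kin.py
python3 - <<'E'
import re;s=open('kin.py').read();i=s.index('if __name__')
s=s[:i]+'''P0=np.array([0,.3,.4,0,.4,.2,.018,.018]); W=np.array([3,1,1,3,1,1,1,1])*1e-3
def fit(): return least_squares(lambda P: np.concatenate([fk(q,P)[0]-p for q,p,_ in D]+[W*(P-P0)]),P0)
if __name__=="__main__":
  for k in (np.pi/2,-np.pi/2): print([round(np.degrees(np.linalg.norm((Ro.from_matrix(fk(q,[0]*8,1,1,k)[1]).inv()*Ro.from_euler("xyz",r)).as_rotvec())),1) for q,_,r in D])
  s=fit(); print(s.x,1000*s.fun[:-8])
'''
open('kin.py','w').write(s)
E
python3 kin.py
```

```text
[np.float64(0.0), np.float64(0.0), np.float64(0.0)]
[np.float64(180.0), np.float64(180.0), np.float64(180.0)]
[0.006 0.238 0.415 0.05  0.447 0.256 0.036 0.001] [-0.031  0.005  0.003  0.018 -0.026 -0.005 -0.002 -0.003  0.003]
```

```bash
sed -i 's/k=-np.pi\/2/k=np.pi\/2/' kin.py; cat > ik.py <<'E'
from kin import *
P=fit().x; LO=np.array([-3.03,-.79,.23,-1.04,0,-2.55])+.01; HI=np.array([3.03,2.21,2.52,4.18,3.07,2.55])-.01
def pose(xt,y,zt,th,phi,s):
    d=np.cos(phi)*XB+np.sin(phi)*YB; n=np.cross([0,0,1],d); z=np.sin(th)*d-np.cos(th)*np.array([0,0,1]); yy=s*n
    R=np.c_[np.cross(yy,z),yy,z]; tip=O+XB*xt+YB*y+np.array([0,0,zt+.008*np.sin(th)])-d*.008*np.cos(th); return tip-.014*z,R
def ik(p,R,q0):
    f=lambda q:(lambda a:np.r_[a[0]-p,.3*(Ro.from_matrix(a[1].T@R)).as_rotvec()])(fk(q,P))
    return min((least_squares(f,np.clip(x,LO,HI),bounds=(LO,HI)) for x in q0),key=lambda s:s.cost)
Q0=[[.34,.17,1.83,0,1.1,-.9],[.6,.1,2.1,-.9,.7,0],[.3,.5,1.6,2.5,.5,0],[.3,.5,1.6,.5,.5,-1],[.3,.5,1.6,3.5,.5,2]]
if __name__=="__main__":
  for phi in (0,.2,.4):
    for th in (.5,.7,.85):
      for xt in (-.19,-.05,.042):
        b=min((ik(*pose(xt,-.005,.004,th,phi,s),Q0) for s in (1,-1)),key=lambda s:s.cost); print(phi,th,xt,"err mm",1000*np.sqrt(2*b.cost),b.x)
E
python3 ik.py
```

```text
0 0.5 -0.19 err mm 1.1959505757891811e-09 [ 0.494  0.354  2.119 -0.882  0.43  -0.064]
0 0.5 -0.05 err mm 2.9917785958998e-11 [ 0.303  0.523  1.835 -0.648  0.425 -0.478]
0 0.5 0.042 err mm 1.3220922939801799e-11 [ 0.219  0.651  1.608 -0.486  0.475  2.421]
0 0.7 -0.19 err mm 41.23127516470223 [ 0.545  0.337  2.122 -1.03   0.492  0.11 ]
0 0.7 -0.05 err mm 25.136673475127647 [ 0.335  0.513  1.884 -1.03   0.383 -0.087]
0 0.7 0.042 err mm 8.455376466072268 [ 0.25   0.641  1.701 -1.03   0.351 -0.171]
0 0.85 -0.19 err mm 29.87410381661826 [0.575 0.478 2.28  4.17  0.631 1.211]
0 0.85 -0.05 err mm 19.56855486674181 [ 0.361  0.578  2.02   4.17   0.482 -2.139]
0 0.85 0.042 err mm 22.96797795097741 [ 0.256  0.673  1.828  4.17   0.388 -2.241]
0.2 0.5 -0.19 err mm 5.166366851491854e-07 [ 0.434  0.325  2.165 -0.849  0.298 -0.318]
0.2 0.5 -0.05 err mm 1.5782773302940935e-11 [ 0.251  0.502  1.872 -0.462  0.317 -0.869]
0.2 0.5 0.042 err mm 1.6061808450989848e-12 [ 0.173  0.633  1.641 -0.274  0.39   2.015]
0.2 0.7 -0.19 err mm 15.167626398266204 [0.468 0.373 2.282 4.17  0.35  0.964]
0.2 0.7 -0.05 err mm
[... 484 characters left out ...]
 0.179  2.33 ]
0.4 0.5 -0.05 err mm 9.690471116386287e-10 [ 0.195  0.492  1.89  -0.07   0.26   1.672]
0.4 0.5 0.042 err mm 2.1526794948155922e-11 [ 0.124  0.626  1.655  0.044  0.362 -1.641]
0.4 0.7 -0.19 err mm 1.5430778290090413e-10 [0.395 0.332 2.297 3.87  0.23  1.039]
0.4 0.7 -0.05 err mm 1.9287827318239277e-10 [0.202 0.492 2.006 3.618 0.063 1.129]
0.4 0.7 0.042 err mm 3.7611240378563445e-11 [0.122 0.612 1.782 0.442 0.053 1.102]
0.4 0.85 -0.19 err mm 1.1285169549834706e-10 [ 0.418  0.396  2.354  3.576  0.48  -1.786]
0.4 0.85 -0.05 err mm 1.622658604694345e-11 [ 0.205  0.525  2.073  3.26   0.308 -1.652]
0.4 0.85 0.042 err mm 3.855022620984376e-13 [ 0.123  0.631  1.855  3.008  0.195 -1.462]
```

```bash
python3 - <<'E'
from ik import *
for phi in (0,.1):
  for y in (-.005,-.03):
   for th in (.54,.58,.62,.66):
    for xt in (-.18,-.05,.03):
        b=ik(*pose(xt,y,.004,th,phi,1),Q0[:2]); print(phi,y,th,xt,"err mm %.2f"%(1000*np.sqrt(2*b.cost)),b.x)
E
```

```text
0 -0.005 0.54 -0.18 err mm 0.00 [ 0.492  0.368  2.118 -1.001  0.422  0.048]
0 -0.005 0.54 -0.05 err mm 0.00 [ 0.313  0.522  1.856 -0.773  0.399 -0.349]
0 -0.005 0.54 0.03 err mm 0.00 [ 0.236  0.63   1.664 -0.606  0.429 -0.589]
0 -0.005 0.58 -0.18 err mm 8.40 [ 0.502  0.364  2.118 -1.03   0.434  0.081]
0 -0.005 0.58 -0.05 err mm 0.00 [ 0.323  0.522  1.876 -0.915  0.38  -0.204]
0 -0.005 0.58 0.03 err mm 0.00 [ 0.244  0.627  1.686 -0.726  0.396 -0.468]
0 -0.005 0.62 -0.18 err mm 19.12 [ 0.51   0.358  2.115 -1.03   0.45   0.084]
0 -0.005 0.62 -0.05 err mm 2.81 [ 0.331  0.522  1.889 -1.03   0.372 -0.086]
0 -0.005 0.62 0.03 err mm 0.00 [ 0.252  0.626  1.708 -0.866  0.37  -0.326]
0 -0.005 0.66 -0.18 err mm 29.84 [ 0.517  0.353  2.111 -1.03   0.465  0.088]
0 -0.005 0.66 -0.05 err mm 13.97 [ 0.333  0.518  1.887 -1.03   0.378 -0.086]
0 -0.005 0.66 0.03 err mm 0.00 [ 0.259  0.627  1.728 -1.024  0.353 -0.166]
0 -0.03 0.54 -0.18 err mm 0.72 [ 0.442  0.339  2.163 -1.03   0.388  0.036]
0 -0.03 0.54 -0.05 err mm 0.00 [ 0.268  0.499  1.896 -0.781  0.365 -0.376]
0 -0.03 0.54 0.03 err mm 0.00 [ 0.195  
[... 1870 characters left out ...]
0.835]
0.1 -0.03 0.58 -0.18 err mm 12.61 [ 0.411  0.312  2.186 -1.03   0.323 -0.077]
0.1 -0.03 0.58 -0.05 err mm 0.00 [ 0.247  0.487  1.938 -0.893  0.271 -0.365]
0.1 -0.03 0.58 0.03 err mm 0.00 [ 0.175  0.596  1.744 -0.621  0.299 -0.703]
0.1 -0.03 0.62 -0.18 err mm 23.39 [ 0.414  0.302  2.186 -1.03   0.329 -0.077]
0.1 -0.03 0.62 -0.05 err mm 4.08 [ 0.251  0.485  1.951 -1.03   0.257 -0.227]
0.1 -0.03 0.62 0.03 err mm 0.00 [ 0.18   0.594  1.766 -0.794  0.262 -0.528]
0.1 -0.03 0.66 -0.18 err mm 34.18 [ 0.416  0.291  2.187 -1.03   0.335 -0.078]
0.1 -0.03 0.66 -0.05 err mm 15.09 [ 0.249  0.479  1.951 -1.03   0.253 -0.23 ]
0.1 -0.03 0.66 0.03 err mm 0.00 [ 0.186  0.595  1.788 -1.017  0.235 -0.303]
```

```bash
python3 -c "
from plan import *
print(*to(-.2,-.005,.05,.5,1))"
```

```text
[0.433 0.188 0.066] [ 1.573 -0.007  1.833] [-0.001  0.306  0.008]
```

Call:
move_arm([
  [0.5,0,0,0,0,0.1,0],
  [0.5,0.2,0,0.2,0,0.2,0],
  [0.5,0.5,0,0.6,0,0.3,0.008],
  [0.5,0.9,0,1.0,0,0.306,0.008],
  [0.5,1.3,0,1.5,0,0.306,0.008],
  [0.5,1.57,-0.01,1.83,0,0.306,0.008],
  [0.5,1.57,-0.01,1.83,0,0.306,0.008],
  [0.5,1.57,-0.01,1.83,0,0.306,0.008],
])

```text
time_s: 4.1
ee_pos: [0.4328, 0.1876, 0.0651]
eef_rot: [3.14, 0.497, 2.893]
force: [-0.2, -0.1, 0.4]
grip_width: 0.0702
grip_force: 0.0
```

```bash
python3 -c "
from plan import *
st()
print(*to(-.19,-.005,.004,.5,1))"
```

```text
t 4.1 q [ 0.509  0.218  2.136 -0.713  0.523 -0.234] p [0.433 0.188 0.065] th 0.49734064139586526 front corner box x -0.19998767145729637 y -0.005464175042414588 low z 0.04899880215613134 fingers vs YB 0.00445661583155873 F [-0.178 -0.114  0.383] w 0.07019260652805366
[0.443 0.186 0.02 ] [0.254 0.009 0.886] [-0.001 -0.003 -0.005]
```

Call:
move_arm([
  [0.5,0.06,0,0.22,0,0,0],
  [0.5,0.13,0,0.44,0,0,-0.005],
  [0.5,0.19,0,0.66,0,0,-0.005],
  [0.5,0.25,0.01,0.88,0,-0.003,-0.005],
  [0.5,0.25,0.01,0.88,0,-0.003,-0.005],
  [0.5,0.25,0.01,0.88,0,-0.003,-0.005],
])

```text
time_s: 4.7
ee_pos: [0.4422, 0.1862, 0.0209]
eef_rot: [3.141, 0.501, 2.897]
force: [0.5, -0.5, 0.8]
grip_width: 0.0702
grip_force: 0.0
```

```bash
python3 -c "
from plan import *
st()
print(*to(-.05,-.005,.004,.5,1))"
```

```text
t 4.7 q [ 0.495  0.336  2.134 -0.878  0.433 -0.065] p [0.442 0.186 0.021] th 0.5007440049817491 front corner box x -0.19043938618691011 y -0.0045671915388186745 low z 0.0047395812104038 fingers vs YB 0.0016120804678360747 F [ 0.481 -0.454  0.786] w 0.07018571064252815
[0.578 0.152 0.02 ] [-2.457 -0.004  1.361] [-0.     0.001 -0.002]
```

Call:
move_arm([
  [0.5,-0.18,0,0.1,0,0,0],
  [0.5,-0.36,0,0.2,0,0,0],
  [0.5,-0.54,0,0.3,0,0,0],
  [0.5,-0.72,0,0.4,0,0,0],
  [0.5,-0.9,0,0.5,0,0,0],
  [0.5,-1.08,0,0.6,0,0,0],
  [0.5,-1.26,0,0.7,0,0,0],
  [0.5,-1.44,0,0.8,0,0,0],
  [0.5,-1.62,0,0.9,0,0,0],
  [0.5,-1.8,0,1.0,0,0,0],
  [0.5,-1.98,0,1.1,0,0,0],
  [0.5,-2.1,0,1.165,0,0,0],
])

```text
time_s: 5.9
ee_pos: [0.5588, 0.1563, 0.0185]
eef_rot: [3.141, 0.499, 2.895]
force: [-3.1, 0.4, 1.0]
grip_width: 0.0705
grip_force: 1.3
```

```bash
python3 -c "
from plan import *
from meas import rect
st()
for n in ('side','top'):
    im,d=ctrl.camera(n); cv2.imwrite(f'pics/{n}1.png',im[:,:,::-1]); np.save(f'{n}_d1.npy',d)
    P=cloud(n,d,d>0); B=np.c_[(P-O)@XB,(P-O)@YB,P[:,2]]; m=(B[:,0]>-.12)&(B[:,0]<-.012)&(abs(B[:,1])<.09)&(abs(B[:,2]-.024)<.004)
    print(n,cv2.minAreaRect((B[m,:2]*1000).astype(np.float32)))
im=cv2.imread('pics/side1.png')[120:300,190:430]; cv2.imwrite('pics/side1c.png',cv2.resize(im,None,fx=3,fy=3))
print(*to(-.02,-.005,.004,.58,1))"
```

```text
t 5.9 q [ 0.3238  0.4845  1.8976 -0.6906  0.4169 -0.411 ] p [0.5588 0.1563 0.0185] th 0.4990795027064137 front corner box x -0.07009662281901465 y -0.005525486205312506 low z 0.00242368390055885 fingers vs YB 0.003187760181936475 F [-3.0842  0.3566  1.0461] w 0.07047184655459053
side ((-52.50505828857422, -12.856155395507812), (83.94918060302734, 130.45797729492188), 2.578824520111084)
top ((-49.80793380737305, -12.738945007324219), (75.60643768310547, 130.20045471191406), 0.10995275527238846)
[0.6069 0.1449 0.0201] [-0.885   0.0134  0.4483] [-0.0012 -0.0806 -0.0033]
```

View pics/side1c.png

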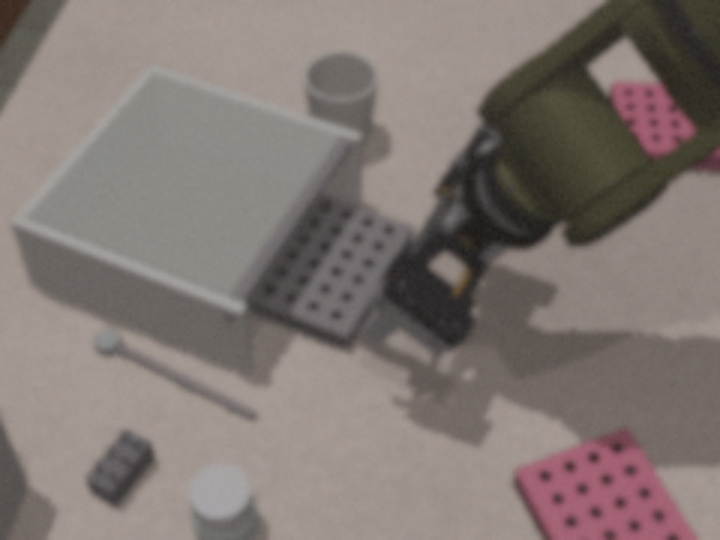

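The side view shows the cassette's front under the mouth and squared up, with both fingers behind it. The mirror, jar, cup and bur block have not moved. I'll continue the push.

Call:
move_arm([
  [0.5,-0.15,0.002,0.075,0,-0.013,0],
  [0.5,-0.3,0.004,0.15,0,-0.027,0],
  [0.5,-0.44,0.006,0.225,0,-0.04,0],
  [0.5,-0.59,0.008,0.3,0,-0.054,0],
  [0.5,-0.74,0.01,0.375,0,-0.067,0],
  [0.5,-0.885,0.013,0.448,0,-0.08,-0.003],
  [0.5,-0.885,0.013,0.448,0,-0.08,-0.003],
])

```text
time_s: 6.7
ee_pos: [0.607, 0.1451, 0.0202]
eef_rot: [-3.141, 0.58, 2.899]
force: [0.7, -0.4, 0.9]
grip_width: 0.0705
grip_force: 0.0
```

```bash
python3 -c "
from plan import *
st()
for n in ('side','top'):
    im,d=ctrl.camera(n); cv2.imwrite(f'pics/{n}2.png',im[:,:,::-1])
a=cv2.imread('pics/side2.png')[120:300,190:390]; b=cv2.imread('pics/top2.png')[100:240,240:400]
cv2.imwrite('pics/c2.png',np.hstack([cv2.resize(a,(400,360)),cv2.resize(b,(400,360))]))
print(*to(.032,-.008,.003,.62,1))"
```

```text
t 6.7 q [ 0.291  0.544  1.826 -0.851  0.381 -0.297] p [0.607 0.145 0.02 ] th 0.5801934372780573 front corner box x -0.019978938636050596 y -0.004807878988632094 low z 0.004105698404321074 fingers vs YB 0.00027841749303303344 F [ 0.747 -0.399  0.949] w 0.070498556648916
[0.656 0.13  0.019] [-0.864 -0.065  0.594] [-0.001 -0.041  0.   ]
```

View pics/c2.png

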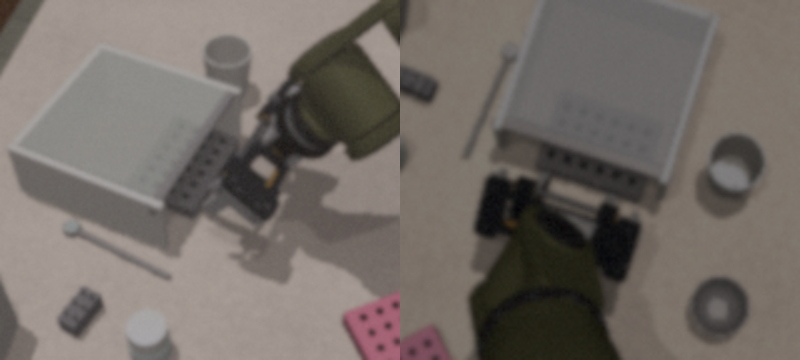

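The cassette is carrying the flap, with its rear just outside the mouth and everything square. Next is the final push.

Call:
move_arm([
  [0.5,-0.09,0,0.06,0,-0.004,0],
  [0.5,-0.17,0,0.12,0,-0.008,0],
  [0.5,-0.26,0,0.18,0,-0.012,0],
  [0.5,-0.35,0,0.24,0,-0.016,0],
  [0.5,-0.43,0,0.3,0,-0.02,0],
  [0.5,-0.52,0,0.36,0,-0.025,0],
  [0.5,-0.6,0,0.415,0,-0.029,0],
  [0.5,-0.69,0,0.475,0,-0.033,0],
  [0.5,-0.78,0,0.535,0,-0.037,0],
  [0.5,-0.864,0,0.594,0,-0.041,0],
  [0.5,-0.864,0,0.594,0,-0.041,0],
])

```text
time_s: 7.9
ee_pos: [0.6576, 0.1325, 0.0188]
eef_rot: [-3.14, 0.62, 2.899]
force: [-0.3, 0.5, 0.2]
grip_width: 0.0706
grip_force: 0.1
```

```bash
cat > chk.py <<'E'
from plan import *
import sys
k=sys.argv[1]; st()
for n in ('side','top'):
    im,d=ctrl.camera(n); cv2.imwrite(f'pics/{n}{k}.png',im[:,:,::-1])
    for r in ctrl.cut_out(n,'flap')[:1]: print('flap',r['score'],r['region'].sum())
    for r in ctrl.tip_of(n,'flap_edge')[:1]: print('edge',r['score'],onz(n,r['point'],.02))
    for r in ctrl.tip_of(n,'cassette')[:4]: p=onz(n,r['point'],0)-O; print('cas',r['score'],r['point'],p@XB,p@YB)
a=cv2.imread(f'pics/side{k}.png')[130:270,190:350]; b=cv2.imread(f'pics/top{k}.png')[100:240,240:400]
cv2.imwrite(f'pics/c{k}.png',np.hstack([cv2.resize(a,(400,350),interpolation=2),cv2.resize(b,(400,350),interpolation=2)]))
E
python3 chk.py 3
```

```text
t 7.9 q [ 0.25   0.615  1.723 -0.875  0.368 -0.318] p [0.658 0.132 0.019] th 0.6204588786168042 front corner box x 0.0324085374717106 y -0.004910985381582534 low z 0.0027883041216193007 fingers vs YB 0.00042941146738917444 F [-0.26   0.541  0.16 ] w 0.07058608242633571
cas 0.9 [392.8, 391.4] -0.3716637874547363 0.30046992256801425
cas 0.81 [415.8, 162.3] -0.24008797234919715 -0.320998545823088
cas 0.58 [389.0, 299.3] -0.30359516694742766 0.12138877627640372
flap 0.58 248
cas 0.9 [243.9, 250.6] -0.3074695981996121 0.10862363215510831
cas 0.83 [177.3, 250.7] -0.3707253484085604 0.29516705763363704
cas 0.77 [388.1, 279.4] -0.25542099951437264 -0.31392309452500694
```

View pics/c3.png

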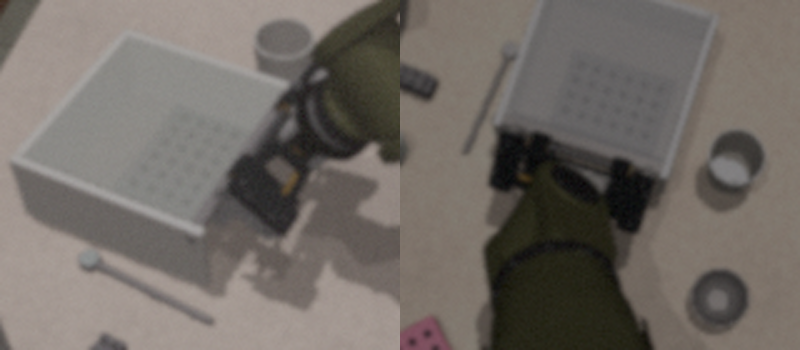

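The cassette is inside and clear of the flap line, so I'll draw the fingers straight back, level.

Call:
move_arm([
  [0.5,0.08,0,-0.06,0,0,0],
  [0.5,0.16,0,-0.115,0,0,0],
  [0.5,0.24,0,-0.175,0,0,0],
  [0.5,0.32,0,-0.23,0,0,0],
  [0.5,0.41,0,-0.29,0,0,0],
  [0.5,0.49,0,-0.35,0,0,0],
  [0.5,0.57,0,-0.405,0,0,0],
  [0.5,0.65,0,-0.465,0,0.01,0],
  [0.5,0.81,0,-0.58,0,0.02,0],
  [0.5,0.98,0,-0.7,0,0.04,0],
  [0.5,1.3,0,-0.93,0,0.06,0],
  [0.5,1.3,0,-0.93,0,0.06,0],
])

```text
time_s: 9.5
ee_pos: [0.5781, 0.1524, 0.0191]
eef_rot: [-3.14, 0.559, 2.9]
force: [0.7, -0.1, 0.0]
grip_width: 0.0707
grip_force: 0.0
```

```bash
python3 -c "
from plan import *
st(); print(*to(-.14,-.005,.08,.4,1))"
```

```text
t 9.5 q [ 0.318  0.508  1.883 -0.847  0.387 -0.274] p [0.578 0.152 0.019] th 0.5590433642509365 front corner box x -0.049909784250242575 y -0.004691432096299053 low z 0.0029486984230873295 fingers vs YB -0.0005040796797133848 F [ 0.719 -0.123  0.009] w 0.07065127288936311
[0.492 0.173 0.096] [ 0.688 -0.007 -2.246] [-0.001  0.159  0.001]
```

Call:
move_arm([
  [0.5,0.15,0,-0.5,0,0.03,0],
  [0.5,0.3,0,-1.0,0,0.06,0],
  [0.5,0.45,0,-1.5,0,0.1,0],
  [0.5,0.6,0,-2.0,0,0.13,0],
  [0.5,0.69,0,-2.25,0,0.16,0],
  [0.5,0.69,0,-2.25,0,0.16,0],
  [0.5,0.69,0,-2.25,0,0.16,0],
])

```text
time_s: 10.2
ee_pos: [0.4937, 0.1733, 0.0959]
eef_rot: [-3.141, 0.402, 2.899]
force: [0.3, 0.0, 0.5]
grip_width: 0.0705
grip_force: 0.0
```

```bash
python3 chk.py 4
```

```text
t 10.2 q [ 0.38   0.254  1.956 -0.394  0.638 -0.664] p [0.494 0.173 0.096] th 0.40164385345546355 front corner box x -0.13826804962016023 y -0.00470355480247193 low z 0.07990679358695063 fingers vs YB 0.00028016777423398476 F [0.274 0.043 0.503] w 0.07046609666939548
flap 0.96 393
edge 0.83 [0.634 0.142 0.02 ]
cas 0.67 [393.6, 389.4] -0.3718796094828424 0.2963698708157135
cas 0.62 [388.7, 295.5] -0.3001060375048822 0.11299393624807505
cas 0.45 [357.4, 176.2] -0.10782585392512982 -0.19536941423479873
flap 0.68 250
edge 0.48 [0.641 0.146 0.02 ]
cas 0.78 [387.0, 276.7] -0.24900753709456086 -0.30865474228661416
cas 0.7 [180.0, 254.9] -0.37961633234068165 0.28309533162919154
cas 0.57 [240.2, 253.6] -0.31912796914142877 0.11594634387293291
```

View pics/c4.png

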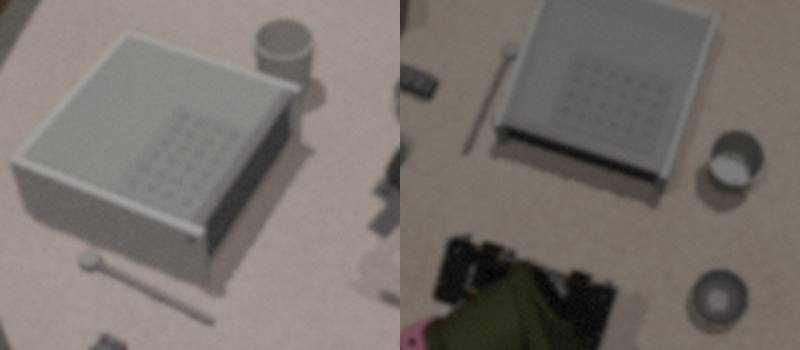

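The flap looks shut, with the cassette visible inside through the clear roof. I'll check the flap plane by depth, then hand in if it agrees.

```bash
python3 -c "
from plan import *
im,d=ctrl.camera('side'); r=ctrl.cut_out('side','flap')[0]
P=cloud('side',d,cv2.erode(r['region'].astype(np.uint8),np.ones((3,3)))>0); B=np.c_[(P-O)@XB,(P-O)@YB,P[:,2]]; B=B[abs(B[:,0])<.06]
f=np.polyfit(B[:,2],B[:,0],1); print(np.median(B,0),'slope dx/dz',f)
ok=abs(f[0])<.15 and abs(np.median(B[:,0]))<.01
print(ok, ctrl.hand_in() if ok else '')"
```

```text
[0.001 0.006 0.042] slope dx/dz [-0.021  0.002]
the job is handed in; nothing more can be done
True None
```

The grey cassette was pushed flat into the return box, the flap measured shut behind it (about 0.02 rad), the neighbouring things showed no visible movement in the pictures, and the job is handed in; no verdict was returned.

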